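Open the dial lock of the clear storage box

TASK

On the lid of the clear storage box, turn the black dial until its pointer points at the group of four dots, which is the code. Then slide the upright steel latch tab towards the dial as far as it goes, so that the latch comes out of its keeper, and leave the dial on the four. The small desk timer nearby also has a knob, but it is not the lock.

Things in the scene. Friction and masses are not known exactly. Their poses are not given: they have to be found in the camera images.
- dial (a joint): Dial angle, rad, counter-clockwise from above positive; stops at +-1.35, starts -0.75 to 0.05; stays where left (friction 0.04 N m). Dot groups fan round it on the aluminium lock case, 43 mm from the axis: one dot at -1.2, two -0.6, three 0 (straight away from the latch), four 0.6, five 1.2. The latch is blocked after 2 mm unless the pointer is within about 0.2 of the four.
- dial_grip (a point): Grip point on the dial's vertical axis, 10 mm below its top, 29 mm above the lock case (112 x 112 x 12 mm). The dial is an upright black bar 12 mm thick, 46 long, 35 tall on a disc 50 mm wide, 4 high. The frame turns with it: z up, x across the bar (pinch along x), -y along it to its pointing end, which has a low nib 33 mm from the axis and a white line on top.
- latch (a joint): How far the latch is drawn towards the dial, m: 0 locked, its end under the steel keeper (16 mm high) at the lid's edge, 51 mm on the far side of the tab from the dial; 0.025 fully open, at its stop. Friction about 2 N; stays where left. The mug, bell, timer and pencil stand (up to 180 mm tall) stand left and right of the box.
- latch_grip (a point): Centre of the upright steel latch tab: 28 mm above the lid, 12 mm below the tab's top; tab 24 mm wide in x, 14 thick in y, on an 18 mm wide strap. z up, -y towards the dial: the way it opens. Locked, it is 110 mm from the dial's axis. It slides only along y. The clear box is fixed firmly: white lid 168 (x) by 248 mm (y), its top 110 mm above the ledge.

How it is judged:
By the outcome, as a careful person would: the job done as asked, in the order asked, and still so for the second after the job is handed in, with the robot touching nothing.
It also fails if it takes over 38 s, if anything falls off the work surface, if the arm or the gripper's body presses on something with over 40 N, if the wrist force passes 120 N, or if a joint passes its speed limit or range.

ROBOT

A 7-joint arm with a two-finger parallel gripper is mounted at the origin on the work surface. World frame = base frame: x ahead of the robot, y to its left, z up, the work surface at z = 0. Lengths are in m, angles in rad, forces in N, time in s.
With the tool pointing down it reaches from about 0.4 to 0.85 m from the base axis. Payload 4.5 kg.
Tool frame: the origin (TCP) lies on the centre line of the jaws, within the pads' length; the fingertips stand 8 mm ahead of it and the grasp point (between the pads) lies 11 mm behind it; z points along the fingers, x is the direction in which the jaws open and shut, and the axes are right-handed (so a half turn about z gives the same grasp; the last joint's range is limited). The gripper opens to 88 mm and grips with 3 to 60 N. Pads are 18 mm wide; open, the fingers measure 123 mm over their backs; the gripper's body (75 mm by 187 mm) begins 45 mm behind the grasp point.
Start: joints at [1.323, 0.689, -0.195, 1.565, 0.157, 0.902, -0.215], TCP at [0.174, -0.6, 0.207] pointing down, gripper open.
Joint ranges: [-3.01, 3.01], [-0.46, 2.08], [-1.47, 1.51], [0.13, 2.56], [-1, 4.14], [0.04, 2.09], [-2.66, 2.66]. Speed limits (rad/s): [2.57, 2.57, 3.14, 3.14, 3.14, 3.14, 3.14].

INTERFACE

Orientations are given as a unit quaternion [x, y, z, w].
In Python, from plant import r gives the robot as it stands.
- The arm moves only by the shell command python3 -m pendant 'ROWS' [FORCE]. ROWS is JSON, a list of rows, each a list of 3 entries, a list of its own where there are three numbers: the turn, a rotation vector about the tool's x, y, z in rad, then the shift along the tool's x, y, z in m, then the opening, from 0 (shut) to 1 (fully open). In form: [[[wx, wy, wz], [tx, ty, tz], claw], ...]. A call has 1 to 10 rows; each row is the pose to reach, as a shift and turn from the pose commanded when the call began, along the tool's axes at that moment; what a row does not reach only later rows make up. A row lasts 1/10 s, in which the tool goes at most 50 mm and 8.59 degrees, less where a joint would pass 70% of its speed; a pose out of reach is approached as far as the arm can. A call with a gripper value outside its range is refused whole. The fingers move at their own pace and stop on an object; FORCE is the grip in N (left out, the last holds). Time passes only in rows, so rows that repeat a pose let the fingers close. It gives the time, the measured TCP pose, the force and the opening at its end, in the units of the state.
- r.get_state(): the state, without advancing time (a new reading comes with each control period).
- r.snapshot(name): name is "side" or "top" or "wrist"; returns a dict with "image" (400x640x3 uint8, red, green, blue), "mtx" (3x3 intrinsics, pixels), "R" (3x3) and "t" (3): a world point X has camera coordinates R X + t; the wrist camera has in their place "T_tool_cam" (4x4, takes a point from camera to tool coordinates, whose origin is the TCP and whose axes are the tool frame's). Camera axes: x right, y down, z forward; pixel columns grow to the right and rows downward; lengths in m; the calibration is good to about 2 mm. A picture is of the moment at which its call begins: read the wrist's pose just before it. There is no depth.
- r.finish_job(): hands the job in, once; it reports no verdict.
The state is a dict: "clock": time; "q": joint angles; "qd": joint speeds; "joint_torque": joint torques, N m; "tool_pos": TCP position; "eef_rot": TCP orientation; "contact_force": force on the tool from outside, world axes, zero at the start; "moment": the same for the moment, N m; "opening": opening from 0.0 (shut) to 1.0 (fully open).
Only numpy, scipy, OpenCV 4.12 (cv2) and the standard library are available. Lean on these libraries where they do the work, as an engineer would, in place of code of your own. Each camera call takes 0.05 s, during which the arm holds its last target. There are 200 camera calls.

## Working session

There is one attempt and no reset: what is moved stays moved. The work goes in short steps, Python scripts to look and compute and a shell command to move; the robot and the scene stay as the last step left them, time stands still between calls to the robot, and variables do not carry over. Pictures are saved under pics/ and viewed, about 8 in all and at most 12, crops included, and the job is handed in when it is done.

```bash
mkdir -p pics; cat > h.py <<'E'
import numpy as np, cv2
from plant import r
from scipy.spatial.transform import Rotation as Ro
def snap(name,fn):
    st=r.get_state(); s=r.snapshot(name)
    if 'T_tool_cam' in s:
        T=np.eye(4);T[:3,:3]=Ro.from_quat(st['eef_rot']).as_matrix();T[:3,3]=st['tool_pos']
        C=np.linalg.inv(T@np.array(s['T_tool_cam'])); s['R']=C[:3,:3]; s['t']=C[:3,3]
    np.savez('pics/'+fn+'.npz',image=s['image'],mtx=s['mtx'],R=s['R'],t=s['t'])
    cv2.imwrite('pics/'+fn+'.png',s['image'][:,:,::-1]); return s
def load(fn): return dict(np.load('pics/'+fn+'.npz'))
def ray(s,p):
    d=np.array(s['R']).T@np.linalg.inv(s['mtx'])@np.array([p[0],p[1],1.]); o=-np.array(s['R']).T@np.array(s['t']); return o,d
def plane(s,p,z):
    o,d=ray(s,p); return o+d*(z-o[2])/d[2]
def proj(s,X):
    c=np.array(s['R'])@X+np.array(s['t']); u=np.array(s['mtx'])@c; return u[:2]/u[2]
def tri(s1,p1,s2,p2):
    o1,d1=ray(s1,p1);o2,d2=ray(s2,p2)
    a,b=np.linalg.lstsq(np.c_[d1,-d2],o2-o1,rcond=None)[0]
    return (o1+a*d1+o2+b*d2)/2, np.linalg.norm(o1+a*d1-o2-b*d2)
E
python3 - <<'E'
from h import *
st=r.get_state();print(st['clock'],st['tool_pos'],st['eef_rot'],st['opening'])
a=snap('top','top');b=snap('side','side')
for s in(a,b):print(-np.array(s['R']).T@s['t'])
E
```

```text
0.0 [ 0.17356422 -0.59970053  0.20601705] [ 7.99426198e-01 -6.00763610e-01 -7.71581427e-04 -4.92533567e-04] 1.0005713914737304
[0.48296326 0.0129833  0.83103981]
[ 0.50395603 -0.45386519  0.59282667]
```

View pics/top.png

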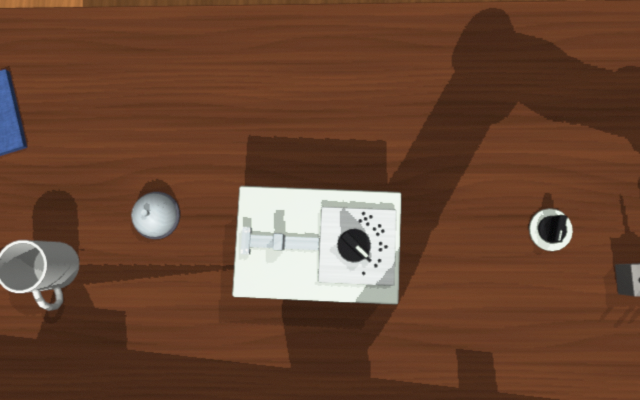

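View pics/side.png

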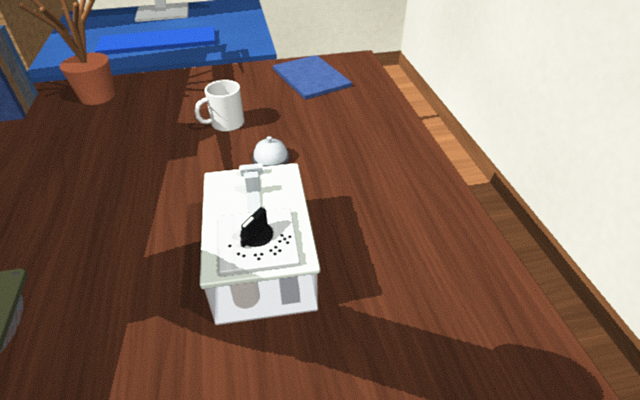

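The top view has the box at (235–400, 187–302), with the dial at about (353,245), the tab at about (279,242) and the keeper at about (244,242). Image right is world −y. The side view shows the dial at (256,232) and the tab at (252,180). I'll enlarge both.

```bash
python3 - <<'E'
from h import *
a=load('top');b=load('side')
A=cv2.resize(a['image'][180:310,225:410],None,fx=4.2,fy=4.2,interpolation=cv2.INTER_CUBIC)
B=cv2.resize(b['image'][150:330,195:330],None,fx=3.2,fy=3.2,interpolation=cv2.INTER_CUBIC)
cv2.imwrite('pics/cA.png',A[:,:,::-1]);cv2.imwrite('pics/cB.png',B[:,:,::-1])
E
```

```text
(no output)
```

View pics/cA.png

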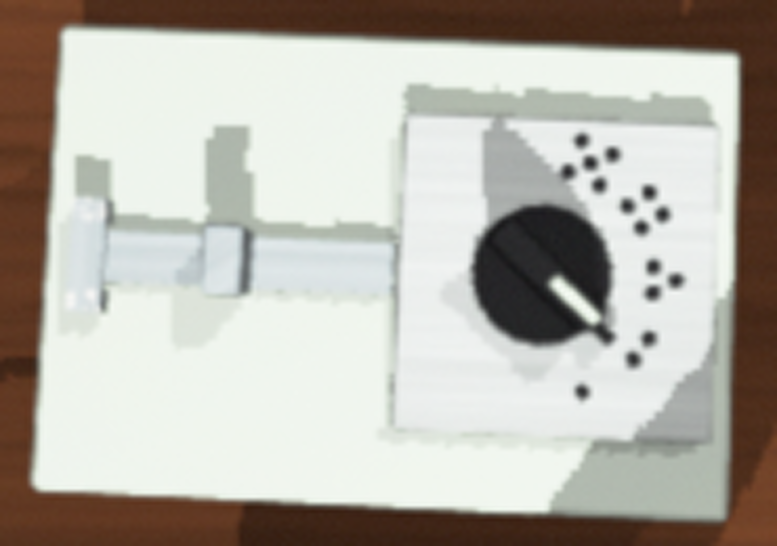

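View pics/cB.png

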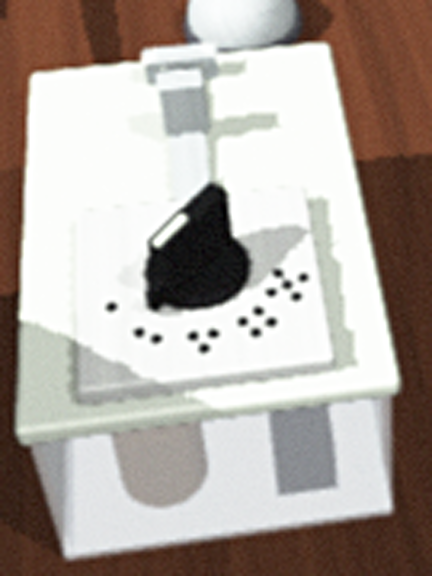

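The crops show the pointer (white line, nib at crop (608,337)) between the twos and threes, nearer the twos. The four-dot group is at crop (645,210). I'll triangulate the lid corners and dots.

```bash
cat > m.py <<'E'
from h import *
a=load('top');b=load('side')
A=lambda x,y:(x/4.2+225-.38,y/4.2+180-.38)
B=lambda x,y:(x/3.2+195-.34,y/3.2+150-.34)
pts={'+x+y':((62,28),(330,45)),'+x-y':((740,53),(398,388)),'-x-y':((728,521),(20,433)),'-x+y':((32,490),(32,73)),
'd1':((582,392),(112,307)),'d3':((677,281),(204,348)),'d5c':((590,162),(287,285))}
P={}
for k,(p,q) in pts.items():
    X,e=tri(a,A(*p),b,B(*q));P[k]=X;print(k,X.round(4),round(e,4))
c=[P[k] for k in('+x+y','+x-y','-x-y','-x+y')]
print([round(np.linalg.norm(c[i]-c[(i+1)%4]),3) for i in range(4)])
E
python3 m.py
```

```text
+x+y [0.5915 0.1657 0.1063] 0.0029
+x-y [ 0.5807 -0.0823  0.1057] 0.0002
-x-y [ 0.4153 -0.075   0.1085] 0.0031
-x+y [0.4243 0.172  0.1093] 0.0023
d1 [ 0.4599 -0.0233  0.122 ] 0.0018
d3 [ 0.4984 -0.0568  0.1232] 0.0016
d5c [ 0.54   -0.0267  0.1224] 0.0009
[np.float64(0.248), np.float64(0.166), np.float64(0.247), np.float64(0.167)]
```

```bash
cat >> m.py <<'E'
print('--')
from scipy.optimize import least_squares
dots=[(582,392),(633,359),(649,338),(653,266),(677,281),(652,293),(649,192),(628,206),(663,214),(641,228)]
g={1:[(582,392)],2:dots[1:3],3:dots[3:6],4:dots[6:],5:[(582,140),(613,154),(568,172),(599,185),(590,162)]}
ang={1:-1.2,2:-.6,3:0,4:.6,5:1.2}
G={k:np.mean([plane(a,A(*p),.122)[:2] for p in v],0) for k,v in g.items()}
# model: axis + .043*dir(yaw-pi/2+ang)
f=lambda v:np.concatenate([G[k]-v[:2]-.043*np.array([np.cos(v[2]+ang[k]),np.sin(v[2]+ang[k])]) for k in G])
s=least_squares(f,[.5,-.01,-1.57]);print('axis,yaw',s.x.round(4),(s.x[2]+np.pi/2).round(4),'res mm',(f(s.x)*1e3).round(1))
print('disc',plane(a,A(542,275),.126).round(4))
w0,w1=[plane(a,A(*p),.161)[:2] for p in((553,281),(600,322))];d=w1-w0
n=plane(a,A(608,337),.13)[:2]-s.x[:2]
print('line ang',np.arctan2(d[1],d[0])-s.x[2],'nib ang',np.arctan2(n[1],n[0])-s.x[2],np.linalg.norm(n))
u=np.array([np.cos(s.x[2]),np.sin(s.x[2])])
print('tab expect',s.x[:2]-.11*u)
print('tab top seen',[plane(a,A(*p),.150).round(4) for p in((207,226),(242,226),(242,295),(204,293))])
E
python3 m.py|sed 1,/--/d
```

```text
axis,yaw [ 0.4998 -0.0093 -1.6133] -0.0425 res mm [-0.2 -0.2  0.  -0.3 -0.   1.1 -0.  -0.2  0.1 -0.3]
disc [ 0.4996 -0.0094  0.126 ]
line ang -0.6741694795763602 nib ang -0.7190455373016069 0.03145486092107617
tab expect [0.50449577 0.10060225]
tab top seen [array([0.5154, 0.1052, 0.15  ]), array([0.5154, 0.0933, 0.15  ]), array([0.492 , 0.0929, 0.15  ]), array([0.4926, 0.1059, 0.15  ])]
```

Lid at z 0.110, case top at 0.122, and all the sizes match. The dial axis is at (0.4998, −0.0093), the box yaw is −0.0425 and the dial angle is about −0.70. Next I'll work out the move to above the dial.

```bash
cat > go.py <<'E'
import sys
from h import *
# go.py x y z yaw(of tool x axis in world)
x,y,z,w=map(float,sys.argv[1:5]); st=r.get_state()
R0=Ro.from_quat(st['eef_rot']); Rt=Ro.from_matrix(np.c_[[np.cos(w),np.sin(w),0],[np.sin(w),-np.cos(w),0],[0,0,-1]])
print('turn',(R0.inv()*Rt).as_rotvec().round(4),'shift',R0.inv().apply(np.array([x,y,z])-st['tool_pos']).round(4))
print('q',np.round(st['q'],3),'F',np.round(st['contact_force'],1),'clock',st['clock'],'yaw',np.arctan2(*R0.as_matrix()[1::-1,0]).round(4))
E
python3 go.py .4998 -.0093 .25 -.742; python3 go.py 0.1736 -.5997 .306 -1.289
```

```text
turn [-3.000e-04  1.700e-03 -5.469e-01] shift [-0.4765 -0.4776 -0.0432]
q [ 1.323  0.69  -0.195  1.566  0.157  0.903 -0.215] F [ 0.9 -0.3  0.4] clock 0.1 yaw -1.2889
turn [0.0001 0.0017 0.0001] shift [-0.0002 -0.     -0.0999]
q [ 1.323  0.69  -0.195  1.566  0.157  0.903 -0.215] F [ 0.9 -0.3  0.4] clock 0.1 yaw -1.2889
```

```bash
python3 -m pendant '[[[0,0,0],[0,0,-0.05],1],[[0,0,0],[0,0,-0.1],1],[[0,0,-0.1],[-0.03,-0.03,-0.1],1],[[0,0,-0.2],[-0.06,-0.06,-0.1],1],[[0,0,-0.3],[-0.09,-0.09,-0.1],1],[[0,0,-0.4],[-0.12,-0.12,-0.1],1],[[0,0,-0.5],[-0.15,-0.15,-0.1],1],[[0,0,-0.547],[-0.18,-0.18,-0.1],1],[[0,0,-0.547],[-0.21,-0.21,-0.1],1],[[0,0,-0.547],[-0.24,-0.24,-0.1],1]]' 20; python3 go.py .4998 -.0093 .25 -.742
```

```text
clock: 1.1
tool_pos: [0.3378, -0.3014, 0.3067]
eef_rot: [0.932, -0.363, -0.0, -0.0]
contact_force: [0.7, -0.6, 0.4]
opening: 1.0
turn [ 0.0001  0.0003 -0.0003] shift [-0.0781 -0.3248  0.0567]
q [ 0.929  0.35  -0.424  1.905  0.177  0.924 -0.322] F [ 0.7 -0.6  0.4] clock 1.1 yaw -0.7423
```

```bash
python3 -m pendant '[[[0,0,0],[-0.01,-0.04,0],1],[[0,0,0],[-0.02,-0.08,0],1],[[0,0,0],[-0.03,-0.12,0],1],[[0,0,0],[-0.04,-0.16,0],1],[[0,0,0],[-0.05,-0.2,0],1],[[0,0,0],[-0.06,-0.24,0],1],[[0,0,0],[-0.07,-0.28,0.01],1],[[0,0,0],[-0.078,-0.325,0.03],1],[[0,0,0],[-0.078,-0.325,0.0567],1],[[0,0,0],[-0.078,-0.325,0.0567],1]]'; python3 - <<'E'
from h import *
snap('wrist','w1')
E
python3 go.py .4998 -.0093 .14 -.742
```

```text
clock: 2.1
tool_pos: [0.4973, -0.01, 0.2472]
eef_rot: [0.933, -0.361, -0.003, 0.002]
contact_force: [-1.1, -0.6, -0.9]
opening: 0.998
turn [0.0039 0.003  0.0008] shift [ 0.0003 -0.003   0.1088]
q [ 0.224  0.494 -0.453  1.873  0.281  0.843 -1.112] F [-0.7 -0.2  0.4] clock 2.15 yaw -0.7412
```

View pics/w1.png

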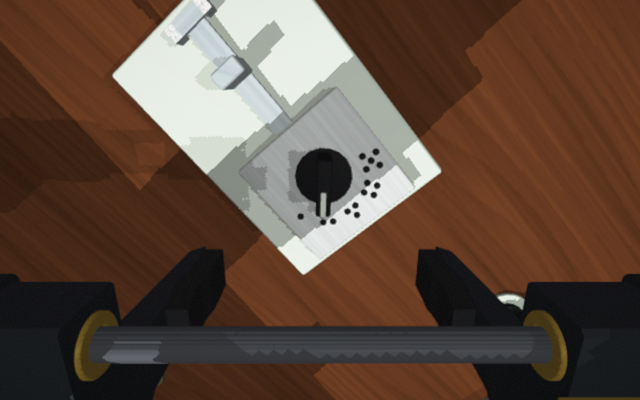

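The wrist view shows the disc centre at (323,176). The white line runs (324,195)→(324,217), straight along tool y, so the pinch is aligned. I'll descend and compare the axis as seen by the wrist camera.

```bash
python3 - <<'E'
from h import *
s=load('w1');print(plane(s,(323,176),.126), proj(s,np.array([.4998,-.0093,.126])))
d=plane(s,(323.5,215),.161)-plane(s,(324,195),.161);print(np.arctan2(d[1],d[0])+1.6133)
E
python3 -m pendant '[[[0.004,0.003,0],[0,-0.003,0.03],0.5],[[0.004,0.003,0],[0,-0.003,0.06],0.5],[[0.004,0.003,0],[0,-0.003,0.09],0.5],[[0.004,0.003,0],[0,-0.003,0.1],0.5],[[0.004,0.003,0],[0,-0.003,0.105],0.5],[[0.004,0.003,0],[0,-0.003,0.109],0.5],[[0.004,0.003,0],[0,-0.003,0.109],0.5]]'; python3 go.py .4998 -.0093 .14 -.742
```

```text
[ 0.4997892  -0.00775528  0.126     ] [324.20683929 177.27166179]
-0.717304576482596
clock: 2.85
tool_pos: [0.5025, -0.0089, 0.1419]
eef_rot: [0.932, -0.363, 0.003, -0.002]
contact_force: [0.0, -0.8, 1.0]
opening: 0.5
turn [-0.005  -0.0044 -0.0006] shift [-0.0017  0.0022  0.0019]
q [ 0.15   0.647 -0.358  1.997  0.409  0.56  -1.233] F [ 0.  -0.8  1. ] clock 2.85 yaw -0.7426
```

```bash
python3 -m pendant '[[[0,0,0],[-0.001,0.002,0.001],0.3],[[0,0,0],[-0.001,0.002,0.001],0.1],[[0,0,0],[-0.001,0.002,0.001],0],[[0,0,0],[-0.001,0.002,0.001],0],[[0,0,0],[-0.001,0.002,0.001],0],[[0,0,0],[-0.001,0.002,0.001],0],[[0,0,0],[-0.001,0.002,0.001],0],[[0,0,0],[-0.001,0.002,0.001],0]]' 25; python3 go.py .4998 -.0093 .14 0.555
```

```text
clock: 3.65
tool_pos: [0.4997, -0.0094, 0.1401]
eef_rot: [0.932, -0.362, 0.002, -0.001]
contact_force: [-0.2, 0.7, -0.1]
opening: 0.002
turn [-0.0014 -0.0051 -1.2969] shift [ 0.     -0.0002  0.0001]
q [ 0.15   0.647 -0.356  2.005  0.411  0.553 -1.235] F [-0.2  0.7 -0.1] clock 3.65 yaw -0.7419
```

Opening is 0.002 where a 12 mm bar should give 0.14, so something is off. I'll look.

```bash
python3 - <<'E'
from h import *
w=snap('wrist','w2')['image'];s=snap('side','s2')['image']
s=cv2.resize(s[110:310,170:350],(480,533))
W=cv2.resize(w,None,fx=.5,fy=.5)
o=np.zeros((533,800,3),np.uint8);o[:,:480]=s;o[:200,480:]=W
cv2.imwrite('pics/v2.png',o[:,:,::-1])
st=r.get_state();print(st['opening'],st['tool_pos'])
E
```

```text
0.0045729772882655735 [ 0.49966533 -0.00940899  0.1400736 ]
```

View pics/v2.png

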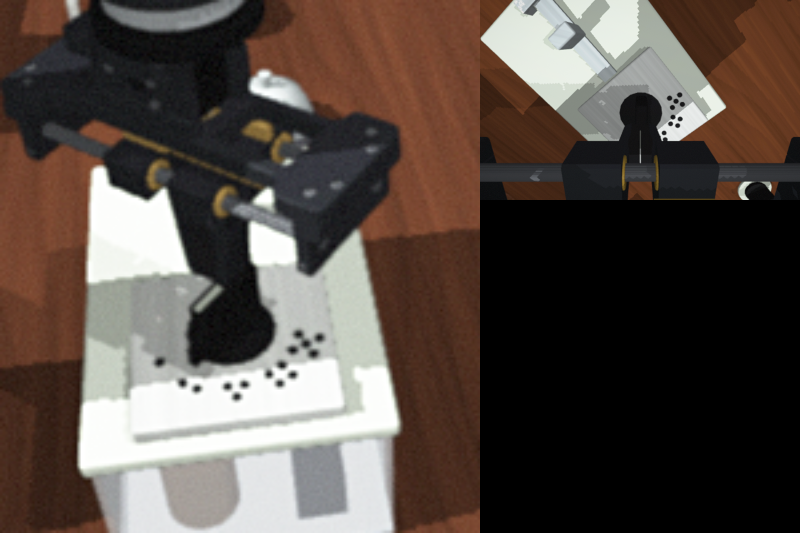

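The fingers do straddle the bar in both views: the finger is beside the white line at (207,297), with a gap between the carriages. The opening reading may be wrong, so I'll test with a small turn and check the moment and the pointer.

```bash
python3 -m pendant '[[[0,0,-0.1],[0,0,0],0],[[0,0,-0.2],[0,0,0],0],[[0,0,-0.3],[0,0,0],0],[[0,0,-0.4],[0,0,0],0],[[0,0,-0.4],[0,0,0],0]]'; python3 - <<'E'
from h import *
s=snap('side','s3')['image']
s=cv2.resize(s[110:310,170:350],(480,533))
cv2.imwrite('pics/v3.png',s[:,:,::-1])
st=r.get_state();print(st['opening'],st['moment'])
E
python3 go.py .4998 -.0093 .14 0.555
```

```text
clock: 4.25
tool_pos: [0.4996, -0.0095, 0.14]
eef_rot: [0.985, -0.17, 0.002, -0.001]
contact_force: [-0.1, -0.3, 0.3]
opening: 0.005
0.006001065792411327 [-0.0852931  -0.04833534  0.03059692]
turn [-7.000e-04 -5.100e-03 -8.993e-01] shift [ 0.0001 -0.0002  0.    ]
q [ 0.221  0.663 -0.472  2.002  0.525  0.592 -0.952] F [ 1.3 -0.2 -0.1] clock 4.3 yaw -0.3443
```

View pics/v3.png

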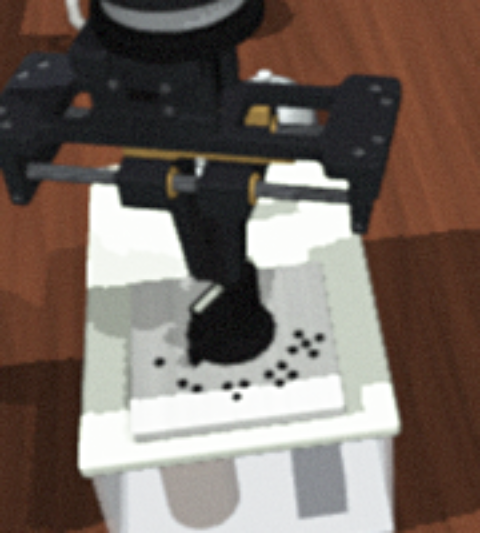

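The pointer didn't move, so the fingers shut without holding the bar. I'll check where the fingertips and dial should appear in these pictures.

```bash
python3 - <<'E'
from h import *
s=load('s3');C=lambda X:((proj(s,np.array(X))-[170,110])*2.667).round(0)
for z in(.122,.126,.132,.14,.151,.161,.17,.18,.19):print(z,C([.4998,-.0093,z]))
u=np.array([np.cos(-2.313),np.sin(-2.313)])
for k in(-.023,.023):print('bar top end',k,C([.4998+k*u[0],-.0093+k*u[1],.161]))
w=load('w1')
for a in(0,np.pi/2):print([proj(w,np.array([.4998+s_*.025*np.cos(a),-.0093+s_*.025*np.sin(a),.126])).round(0) for s_ in(-1,1)])
# triangulate bar rear end / white line from the first images
A=lambda x,y:(x/4.2+225-.38,y/4.2+180-.38);B=lambda x,y:(x/3.2+195-.34,y/3.2+150-.34)
a=load('top');b=load('side')
print(tri(a,A(553,281),b,B(185,214)),tri(a,A(600,322),b,B(153,247)))
E
```

```text
0.122 [228. 332.]
0.126 [228. 327.]
0.132 [226. 320.]
0.14 [225. 310.]
0.151 [223. 296.]
0.161 [221. 283.]
0.17 [219. 270.]
0.18 [217. 257.]
0.19 [215. 243.]
bar top end -0.023 [246. 257.]
bar top end 0.023 [194. 309.]
[array([303., 196.]), array([346., 158.])]
[array([343., 198.]), array([304., 156.])]
(array([ 0.49799752, -0.01189048,  0.16238637]), np.float64(0.002546816595638587)) (array([ 0.48348891, -0.02747927,  0.16062414]), np.float64(0.0004567618170217113))
```

```bash
python3 - <<'E'
from h import *
T=np.array(r.snapshot('wrist')['T_tool_cam']);K=load('w1')['mtx'];print(T.round(4))
Ti=np.linalg.inv(T)
def pt(X): c=Ti[:3,:3]@X+Ti[:3,3];u=K@c;return (u[:2]/u[2]).round(0)
for z in(-.04,-.022,-.011,0,.008):
  for y in(-.009,.009): print(z,y,'open',[pt(np.array([x,y,z])) for x in(-.044,.044)],'shut',pt(np.array([0,y,z])))
w=load('w2')['image'];cv2.imwrite('pics/w2c.png',cv2.resize(w[130:400,160:480],(800,675))[:600,:,::-1])
E
```

```text
[[ 1.000e+00  1.000e-04 -1.500e-03 -9.000e-04]
 [ 4.000e-04  9.518e-01  3.068e-01 -8.010e-02]
 [ 1.400e-03 -3.068e-01  9.518e-01 -1.788e-01]
 [ 0.000e+00  0.000e+00  0.000e+00  1.000e+00]]
-0.04 -0.009 open [array([221., 257.]), array([425., 257.])] shut [323. 257.]
-0.04 0.009 open [array([224., 294.]), array([421., 294.])] shut [323. 294.]
-0.022 -0.009 open [array([231., 240.]), array([414., 240.])] shut [323. 240.]
-0.022 0.009 open [array([234., 273.]), array([411., 273.])] shut [323. 273.]
-0.011 -0.009 open [array([236., 231.]), array([409., 231.])] shut [323. 231.]
-0.011 0.009 open [array([239., 263.]), array([406., 263.])] shut [322. 263.]
0 -0.009 open [array([241., 223.]), array([404., 223.])] shut [322. 223.]
0 0.009 open [array([243., 253.]), array([402., 253.])] shut [322. 253.]
0.008 -0.009 open [array([244., 218.]), array([401., 218.])] shut [322. 218.]
0.008 0.009 open [array([246., 247.]), array([399., 247.])] shut [322. 247.]
```

View pics/w2c.png

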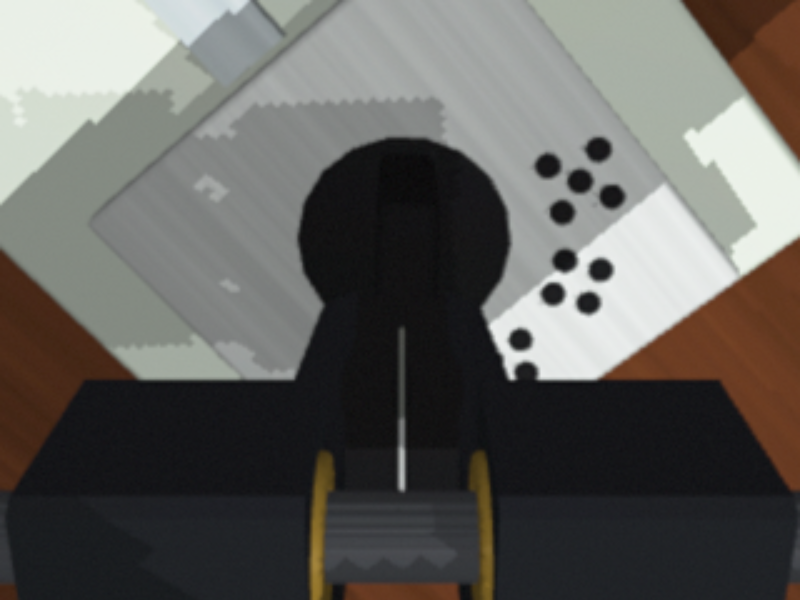

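The fingertips appear at row 250 in the wrist picture, where the stated geometry predicts 218. The spacing puts the real tips about 31 mm *behind* the TCP, not 8 mm ahead. The side view agrees, with the tip at z ≈ 0.165–0.17, just above the bar. So the fingers shut above the dial and never touched it. I'll reopen, turn back, and go 30 mm lower in small steps, watching the force.

```bash
python3 -m pendant '[[[0,0,0.1],[0,0,0],0.5],[[0,0,0.2],[0,0,0],0.5],[[0,0,0.3],[0,0,0],0.5],[[0,0,0.4],[0,0,0],0.5],[[0,0,0.4],[0,0,0],0.5],[[0,0,0.4],[0,0,0.008],0.5],[[0,0,0.4],[0,0,0.016],0.5],[[0,0,0.4],[0,0,0.022],0.5],[[0,0,0.4],[0,0,0.03],0.5],[[0,0,0.4],[0,0,0.03],0.5]]'
python3 -m pendant '[[[0,0,0],[0,0,0],0.3],[[0,0,0],[0,0,0],0.1],[[0,0,0],[0,0,0],0],[[0,0,0],[0,0,0],0],[[0,0,0],[0,0,0],0],[[0,0,0],[0,0,0],0],[[0,0,0],[0,0,0],0]]' 25; python3 go.py .4998 -.0093 .11 0.555
```

```text
clock: 5.35
tool_pos: [0.499, -0.0094, 0.1088]
eef_rot: [0.932, -0.362, 0.001, -0.001]
contact_force: [-0.5, 0.2, -0.1]
opening: 0.503
clock: 6.05
tool_pos: [0.5004, -0.0097, 0.1104]
eef_rot: [0.932, -0.363, 0.003, -0.001]
contact_force: [1.7, -2.1, 1.7]
opening: 0.133
turn [-1.2000e-03 -6.5000e-03 -1.2973e+00] shift [-0.0007  0.0002  0.0004]
q [ 0.123  0.696 -0.316  2.029  0.45   0.477 -1.269] F [ 1.7 -2.1  1.7] clock 6.05 yaw -0.7423
```

Opening is now 0.133 (about 12 mm), so the bar is gripped. Turning.

```bash
python3 -m pendant '[[[0,0,-0.14],[0,0,0],0],[[0,0,-0.28],[0,0,0],0],[[0,0,-0.42],[0,0,0],0],[[0,0,-0.56],[0,0,0],0],[[0,0,-0.7],[0,0,0],0],[[0,0,-0.84],[0,0,0],0],[[0,0,-0.98],[0,0,0],0],[[0,0,-1.12],[0,0,0],0],[[0,0,-1.24],[0,0,0],0],[[0,0,-1.3],[0,0,0],0]]'
python3 -m pendant '[[[0,0,0],[0,0,0],0],[[0,0,0],[0,0,0],0]]'; python3 go.py .4998 -.0093 .11 0.555
```

```text
clock: 7.05
tool_pos: [0.5015, -0.0097, 0.1104]
eef_rot: [0.961, 0.277, 0.004, 0.001]
contact_force: [3.7, -1.2, -0.1]
opening: 0.136
clock: 7.25
tool_pos: [0.5015, -0.0097, 0.1104]
eef_rot: [0.962, 0.274, 0.004, 0.001]
contact_force: [5.2, -2.8, -0.2]
opening: 0.135
turn [ 0.0033 -0.007   0.0007] shift [-0.0012 -0.0013  0.0004]
q [ 0.337  0.761 -0.678  2.017  0.808  0.643 -0.329] F [ 5.2 -2.8 -0.2] clock 7.25 yaw 0.5557
```

```bash
python3 -m pendant '[[[0,0,0],[0,0,0],0.5],[[0,0,0],[0,0,0],0.5],[[0,0,0],[0,0,0],0.5],[[0,0,0],[0,0,-0.03],0.5],[[0,0,0],[0,0,-0.07],0.6],[[0,0,0],[0,0,-0.11],0.8],[[0,0,0],[0,0,-0.13],1],[[0,0,0],[0,0,-0.13],1]]'; python3 - <<'E'
from h import *
w=snap('wrist','w4')['image'];cv2.imwrite('pics/w4c.png',cv2.resize(w[0:300,140:540],(800,600))[:,:,::-1])
E
python3 go.py .5045 .1006 .21 -0.0425
```

```text
clock: 8.05
tool_pos: [0.5005, -0.0087, 0.2426]
eef_rot: [0.961, 0.275, 0.005, 0.001]
contact_force: [0.3, 0.3, -0.1]
opening: 0.841
turn [ 0.0011 -0.0067  0.6002] shift [ 0.0624 -0.0907  0.031 ]
q [ 0.462  0.587 -0.862  1.88   0.556  0.925 -0.106] F [-0.1  0.1 -0.8] clock 8.1 yaw 0.5577
```

View pics/w4c.png

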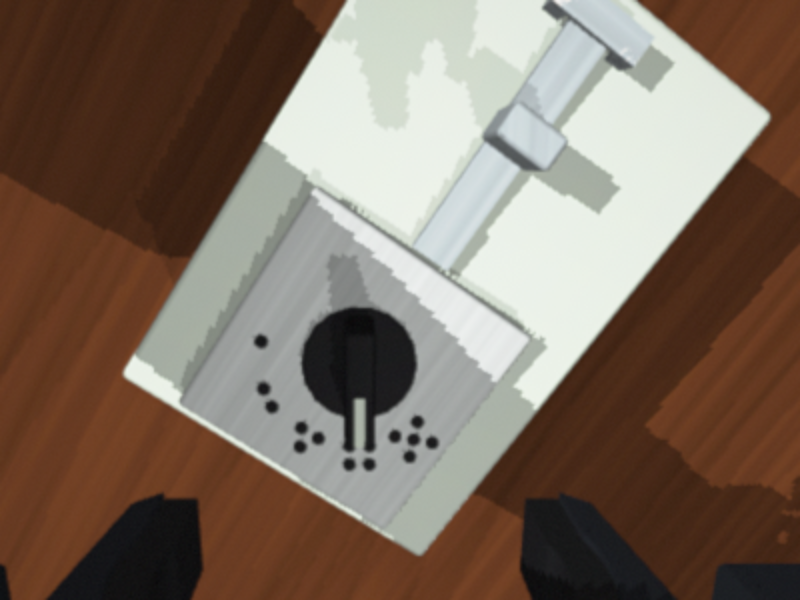

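The pointer nib sits exactly between the four dots, at crop (359,440) against the four group at (359,455). The tab top is at crop (532,136). Now above the tab.

```bash
python3 - <<'E'
from h import *
print(plane(load('w4'),(140+532/2,68),.150))
E
python3 -m pendant '[[[0,0,0.1],[0.01,-0.015,0],1],[[0,0,0.2],[0.02,-0.03,0],1],[[0,0,0.3],[0.03,-0.045,0],0.7],[[0,0,0.4],[0.04,-0.06,0],0.7],[[0,0,0.5],[0.05,-0.075,0],0.7],[[0,0,0.6],[0.0624,-0.091,0.01],0.7],[[0,-0.005,0.6],[0.0624,-0.091,0.03],0.7],[[0,-0.005,0.6],[0.0624,-0.091,0.03],0.7]]'; python3 go.py .5045 .1006 .098 -0.0425
```

```text
[0.50435244 0.10171112 0.15      ]
clock: 8.9
tool_pos: [0.5014, 0.1002, 0.207]
eef_rot: [1.0, -0.02, -0.003, 0.002]
contact_force: [-0.7, -0.4, -1.1]
opening: 0.699
turn [0.0033 0.0069 0.0025] shift [ 0.0039 -0.0009  0.109 ]
q [ 0.111  0.605 -0.644  1.883  0.484  0.823 -0.829] F [-0.7 -0.4 -1.1] clock 8.9 yaw -0.0401
```

```bash
python3 -m pendant '[[[0,0,0],[0.003,-0.001,0.03],0.6],[[0,0,0],[0.003,-0.001,0.06],0.6],[[0,0,0],[0.003,-0.001,0.08],0.6],[[0,0,0],[0.003,-0.001,0.095],0.6],[[0,0,0],[0.003,-0.001,0.105],0.6],[[0,0,0],[0.003,-0.001,0.109],0.6],[[0,0,0],[0.003,-0.001,0.109],0.6]]'; python3 -m pendant '[[[0,0,0],[0,0,0],0.4],[[0,0,0],[0,0,0],0.2],[[0,0,0],[0,0,0],0],[[0,0,0],[0,0,0],0],[[0,0,0],[0,0,0],0],[[0,0,0],[0,0,0],0],[[0,0,0],[0,0,0],0]]' 25; python3 go.py .5034 .0755 .098 -0.0425
```

```text
clock: 9.6
tool_pos: [0.507, 0.1013, 0.101]
eef_rot: [1.0, -0.021, -0.0, 0.0]
contact_force: [0.6, 0.5, 0.3]
opening: 0.598
clock: 10.3
tool_pos: [0.5055, 0.1016, 0.1015]
eef_rot: [1.0, -0.021, -0.001, 0.001]
contact_force: [-4.8, 0.6, 6.4]
opening: 0.267
turn [0.0012 0.002  0.0011] shift [-0.001   0.0262  0.0035]
q [ 0.019  0.755 -0.508  1.977  0.655  0.58  -0.979] F [-4.8  0.6  6.4] clock 10.3 yaw -0.0414
```

The tab is gripped (23.5 mm). Sliding it towards the dial.

```bash
python3 -m pendant '[[[0,0,0],[0,0.005,0],0],[[0,0,0],[0,0.01,0],0],[[0,0,0],[0,0.015,0],0],[[0,0,0],[0,0.02,0],0],[[0,0,0],[0,0.024,0],0],[[0,0,0],[0,0.024,0],0]]';python3 -m pendant '[[[0,0,0],[0,0.001,0],0],[[0,0,0],[0,0.002,0],0],[[0,0,0],[0,0.003,0],0],[[0,0,0],[0,0.003,0],0]]'; python3 go.py .5034 .0755 .098 -0.0425
```

```text
clock: 10.9
tool_pos: [0.5045, 0.0777, 0.1015]
eef_rot: [1.0, -0.021, -0.001, 0.0]
contact_force: [-5.5, 0.9, 5.4]
opening: 0.268
clock: 11.3
tool_pos: [0.5045, 0.0767, 0.1015]
eef_rot: [1.0, -0.02, -0.001, -0.001]
contact_force: [-5.8, 4.3, 4.9]
opening: 0.269
turn [-0.002   0.0016  0.0024] shift [-0.001   0.0012  0.0035]
q [ 0.071  0.751 -0.512  1.993  0.664  0.569 -0.942] F [-5.8  4.3  4.9] clock 11.3 yaw -0.0401
```

```bash
python3 -m pendant '[[[0,0,0],[0,0.0015,0],0],[[0,0,0],[0,0.003,0],0],[[0,0,0],[0,0.003,0],0]]'; python3 -m pendant '[[[0,0,0],[0,0,0],0.5],[[0,0,0],[0,0,0],0.5],[[0,0,0],[0,0,0],0.5],[[0,0,0],[0,0,-0.03],0.6],[[0,0,0],[0,0,-0.07],0.6],[[0,0,0],[0,0.01,-0.11],0.8],[[0,0,0],[0,0.02,-0.14],1],[[0,0,0],[0,0.02,-0.14],1]]'; python3 - <<'E'
from h import *
w=snap('wrist','w5')['image'];cv2.imwrite('pics/w5.png',w[:,:,::-1])
E
```

```text
clock: 11.6
tool_pos: [0.5045, 0.0767, 0.1015]
eef_rot: [1.0, -0.019, -0.0, -0.003]
contact_force: [-5.2, 8.3, 1.2]
opening: 0.269
clock: 12.4
tool_pos: [0.5078, 0.0504, 0.2449]
eef_rot: [1.0, -0.023, 0.004, 0.0]
contact_force: [0.7, -0.9, -0.3]
opening: 0.849
```

View pics/w5.png

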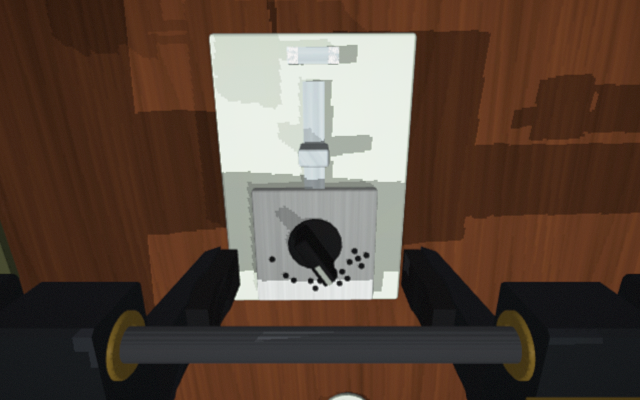

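The latch strap end at (314,80) is clear of the keeper at (313,55). I'll check the dial angle numerically in this oblique view.

```bash
python3 - <<'E'
from h import *
for n,(y0,y1,x0,x1) in {'w5':(258,290,308,336),'w4':(196,226,313,327)}.items():
    s=load(n);g=cv2.cvtColor(s['image'],cv2.COLOR_RGB2GRAY)
    m=np.zeros_like(g);m[y0:y1,x0:x1]=(g[y0:y1,x0:x1]>110)
    k,l,st,c=cv2.connectedComponentsWithStats(m)
    a=np.array([.4998,-.0093,.161]);best=None
    for i in range(1,k):
        if st[i,4]<12: continue
        ys,xs=np.where(l==i);P=np.array([plane(s,(x,y),.161)[:2] for x,y in zip(xs,ys)])
        d=P.mean(0)-a[:2];e=cv2.fitLine(P.astype('f4')*1000,cv2.DIST_L2,0,.01,.01).ravel()[:2]; e=e*np.sign(e@d)
        print(n,c[i].round(0),st[i,4],'r',np.hypot(*d).round(4),'ang from axis',(np.arctan2(d[1],d[0])+1.6133).round(3),'line',(np.arctan2(e[1],e[0])+1.6133).round(3))
    for A in(.4,.6,.8): print(A,proj(s,a+[.023*np.cos(A-1.6133),.023*np.sin(A-1.6133),0]).round(0))
s=load('w5');print('tab',plane(s,(314,158),.150))
E
```

```text
w5 [320. 280.] 348 r 0.0161 ang from axis 0.3 line 0.903
0.4 [325. 286.]
0.6 [330. 284.]
0.8 [334. 281.]
w4 [319. 212.] 156 r 0.0136 ang from axis 0.639 line 0.588
0.4 [313. 223.]
0.6 [319. 223.]
0.8 [325. 223.]
tab [0.50380255 0.07652106 0.15      ]
```

Angle 0.59–0.64 in the release view. In the last view the line tip at (330,284) falls on the 0.6 prediction, and the tab is at y = 0.0765, 25 mm from where it started. Handing in.

```bash
python3 -m pendant '[[[0,0,0],[0,0,0],1],[[0,0,0],[0,0,0],1],[[0,0,0],[0,0,0],1]]'; python3 -c "
from plant import r
print(r.finish_job())"
```

```text
clock: 12.75
tool_pos: [0.5043, 0.0519, 0.2401]
eef_rot: [1.0, -0.021, -0.001, 0.0]
contact_force: [-0.4, 0.7, -0.2]
opening: 1.003
the job is handed in; nothing more can be done
None
```

I turned the dial from about −0.70 to about 0.6, so its pointer is on the four dots. I then slid the latch tab 25 mm towards the dial until it reached its stop. I released it, raised the gripper clear, and handed the job in at 12.75 s. No verdict was given.

**Last checks:**
- **Dial:** after release, the pointer measured 0.59–0.64 and the nib sat between the four dots. In the final picture the tip of the white line falls where 0.6 predicts. The automatic line fit on that picture gave 0.3 and 0.9 because it picked up bright lock case as well, so I did not use it.
- **Latch:** a final 3 mm push command did not move the tab, and the force rose to about 8 N. The tab is at y = 0.0765, and the strap end is visibly clear of the keeper.
- **Robot:** nothing was touching it at the end, with contact force below 1 N.

**Disagreement with the data given:** the fingertips are about 31 mm behind the stated TCP, not 8 mm ahead of it. My first grasp therefore shut in the air above the dial without touching it. I caught this from the opening reading and the pictures, went 30 mm lower, and used the measured tip position from then on.

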